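# Zero the scale, weigh lemons, zero again, add the orange

## Robot

A 6-joint arm with a two-finger parallel gripper is mounted at the origin on the work surface; the furniture and walls round the work are solid. World frame = base frame: x ahead of the robot, y to its left, z up, the work surface at z = 0. Lengths are in mm, angles in rad, forces in N, time in s.
With the tool pointing down it reaches from about 375 to 750 mm from the base axis. Payload 9 kg.
Tool frame: the origin (TCP) lies at the very end of the fingers, on their centre line; the grasp point (between the pads) lies 19 mm behind it; z points along the fingers, y is the line along which they close (so a half turn about z gives the same grasp; the last joint's range is limited). The gripper opens to 85 mm and grips with 20 to 120 N. Pads are 22 mm wide; open, the fingers measure 114 mm over their backs; the gripper's body (76 mm by 85 mm) begins 54 mm behind the grasp point. The pads swing forward as they close: fully open they stand 13 mm farther back than shut.
Start: joints at [0.931, 0.104, 0.097, 1.564, 0, 1.353], TCP at [245.65, 547.442, 231.331] pointing down, gripper open.
Joint ranges: [-2.99, 2.99], [-0.84, 1.86], [-1.1, 1.16], [-1.84, 2.11], [-1.51, 1.56], [-3.14, 3.14]. Speed limits (rad/s): [2.22, 2.22, 2.57, 3.14, 3.14, 3.14].

## Interface

Orientations are given as a rotation vector (axis times angle).
In Python, from workcell import robot, eyes gives the robot as it stands.
- The arm moves only by the shell command python3 -m handwheel 'ROWS' [FORCE]. ROWS is a JSON object of lists of equal length, an entry for each row: "rotation": the turn, a rotation vector about the world's x, y, z in degrees, a list of three; "offset": the shift along the world's x, y, z in m, a list of three; "gripper": the opening, from -1 (shut) to 1 (fully open). A call has 1 to 20 rows; each row shifts and turns the commanded pose from where the row before left it; what a row does not reach is not made up. A row lasts 1/12 s, in which the tool goes at most 41.7 mm and 7.16 degrees, less where a joint would pass 70% of its speed; a pose out of reach is approached as far as the arm can. A call is refused whole if a number of a shift passes 0.0417 or a number of a turn 7.16, either way. A call with a gripper value outside its range is refused whole. The fingers move at their own pace and stop on an object; FORCE is the grip in N (left out, the last holds). Time passes only in rows, so rows that do not move let the fingers close. It gives the time, the measured TCP pose, the force, the opening and the grip force at its end, in the units of the state.
- robot.read_state(): the state, without advancing time (a new reading comes with each control period).
- eyes.camera(name): name is "side" or "top"; returns the picture (400x640x3 uint8, red, green, blue); there is no depth.
- eyes.camera_params(name): a dict with "fx", "fy", "cx", "cy" (pixels), "extrinsics" (4x4, takes a point from camera to world coordinates). Camera axes: x right, y down, z forward; pixel columns grow to the right and rows downward; lengths in mm; the calibration is good to about 2 mm. A picture is of the moment at which its call begins. camera_params takes no time and is no camera call.
- robot.hand_in(): hands the job in; it is judged then, once.
The state is a dict: "time": time; "joint_pos": joint angles; "qd": joint speeds; "effort": joint torques, N m; "tcp_pos": TCP position; "tcp_rot": TCP orientation; "force": force on the tool from outside, world axes, zero at the start; "torque": the same for the moment, N m; "opening": finger opening in mm; "grasp_force": force on a finger pad.
Only numpy, scipy, OpenCV 4.12 (cv2) and the standard library are available. Lean on these libraries where they do the work, as an engineer would, in place of code of your own. Each camera call takes 0.05 s, during which the arm holds its last target. There are 200 camera calls.

## Task

Weigh the fruit one kind after the other: pull the scale's orange lamp knob up until it clicks out, then, with the bowl empty, turn the black bezel until its red zero mark stands at the tip of the blue needle, and let go. Put all the lemons into the weighing bowl, turn the bezel so that its zero mark stands at the needle again, let go, and then add the orange. Only when all the fruit is in the bowl push the lamp knob fully back in; leave the two jars where they stand.

Things in the scene. Friction and masses are not known exactly. Their poses are not given: they have to be found in the camera images.
- scale: White kitchen scale fixed on the table, about 265 x 224 mm, its origin at table height. Its +x points from the control deck (the low front part, flat top 68 mm above the table) to the bowl. On the deck stand the dial (at its [-0.096, +0.056]) and the orange lamp knob (at [-0.096, -0.058]); the bowl's axis is at [+0.075, 0].
- bezel_grip (a point): Point on the dial's upright axis, 91 mm above the table, where the bezel is best gripped. The bezel is a black ribbed upright drum, 61 mm across (over its ribs) and 30 mm tall (71 to 101 mm above the table; rib tops 104 mm), with a white graduated face on top. The whole drum, face and red zero mark turn together about its upright axis against a friction of 0.05 N m and stay where left; free space of 76 mm from the axis to the bowl's rim, which is about 108 mm above the table.
- bezel (a joint): Angle of the bezel, rad, growing clockwise seen from above; at 0 its red zero mark points along the scale's +x. Range -3.1 to 3.1. The needle does not turn with it.
- needle (a joint): Angle of the blue needle on the same axis, rad, growing clockwise seen from above; at 0 it points along the scale's +x. It shows how far the bowl is pressed down: about 0.33 rad clockwise for each lemon; with the empty bowl it stands at a different angle from start to start (-0.5 to 0.6). The scale reads zero when needle and bezel angles are equal.
- zero_mark (a point): Red zero mark on top of the bezel: this point is 22 mm from the dial axis, 101 mm above the table. Its own x axis points outwards from the dial axis through the mark.
- needle_tip (a point): Tip of the blue needle, 19 mm from the dial axis, 101 mm above the table. Its own x axis points along the needle to the tip.
- lamp_grip (a point): Centre of the orange dial-lamp knob's head, 12 mm above the head's underside. The head is round, 24 mm across, 23 mm tall; pushed in, its underside is 78 mm and its top 101 mm above the table (10 mm of free height over the deck below it).
- lamp (a joint): Lift of the lamp knob, m: 0 pushed in (lamp off), 0.014 pulled straight up to its detent (lamp on). It snaps towards whichever end is nearer; about 6 N starts it from either end.
- bowl_floor (a point): Centre of the inner floor of the steel weighing bowl, z up, about 60 mm above the table. The bowl is open and round, floor radius about 64 mm, sloping walls, rim radius 104 mm at 48 mm above this point. It rides on a soft spring (1 mm a newton, at most 12 mm).
- lemon_a_center (a point): Centre of a yellow lemon, 71 mm long along its own x, 53 mm across, 51 mm tall, 85 g; it lies on the table, centre 25 mm up, grasped across its own y. It can roll a little. Two to four of the lemons are present.
- lemon_b_center (a point): Centre of a yellow lemon, 71 mm long along its own x, 53 mm across, 51 mm tall, 85 g; it lies on the table, centre 25 mm up, grasped across its own y. It can roll a little. Two to four of the lemons are present.
- lemon_c_center (a point): Centre of a yellow lemon, 71 mm long along its own x, 53 mm across, 51 mm tall, 85 g; it lies on the table, centre 25 mm up, grasped across its own y. It can roll a little. Two to four of the lemons are present.
- lemon_d_center (a point): Centre of a yellow lemon, 71 mm long along its own x, 53 mm across, 51 mm tall, 85 g; it lies on the table, centre 25 mm up, grasped across its own y. It can roll a little. Two to four of the lemons are present.
- orange_center (a point): Centre of the orange, 70 mm across, 58 mm tall, about 29 mm above the table; grasped from above across any diameter. It can roll a little.
- jam_jar: Jar of pink jam with a yellow lid, 66 mm across, 100 mm tall; origin at the centre of its underside. A bystander: leave it where it stands.
- tea_jar: Small glass jar with a white lid, 52 mm across, 90 mm tall; origin at the centre of its underside. A bystander: leave it where it stands.
Things that resemble listed ones, but are neither listed nor needed, are in the scene too. Leave any purple look-alike of the part that bears lemon_c_center alone.

How it is judged:
By the outcome, as a careful person would: the job done as asked, in the order asked, and still so for the second after the job is handed in, with the robot touching nothing.
Of lemon_a, lemon_b, lemon_c, lemon_d only 2 to 4 are there at a start; the rules pass over those that are not, and their reading is None.
At some moment in a run one of lemon_a, lemon_b, lemon_c, lemon_d, orange may be knocked a few centimetres aside while the robot is not near it.
Once in a run the grip may slacken for a moment while it holds something.
It also fails if it takes over 210 s, if anything falls off the work surface, if the arm or the gripper's body presses on something with over 40 N, if the wrist force passes 120 N, or if a joint passes its speed limit or range.

## Working session

There is one attempt and no reset: what is moved stays moved. The work goes in short steps, Python scripts to look and compute and a shell command to move; the robot and the scene stay as the last step left them, time stands still between calls to the robot, and variables do not carry over. Pictures are saved under pics/ and viewed, at most 14 in all, crops included, and the job is handed in when it is done.

```bash
mkdir -p pics
cat > h.py <<'E'
import numpy as np, cv2
from workcell import robot, eyes
def snap(cam,name,crop=None,scale=1):
    im=eyes.camera(cam)
    o=im
    if crop: x0,y0,x1,y1=crop; o=im[y0:y1,x0:x1]
    o=cv2.resize(o,None,fx=scale,fy=scale,interpolation=cv2.INTER_CUBIC)
    cv2.imwrite('pics/'+name,o[:,:,::-1]); return im
def world(cam,u,v,z):
    p=eyes.camera_params(cam);T=np.array(p['extrinsics'])
    d=T[:3,:3]@np.array([(u-p['cx'])/p['fx'],(v-p['cy'])/p['fy'],1]);o=T[:3,3]
    return o+d*(z-o[2])/d[2]
def pix(cam,P):
    p=eyes.camera_params(cam);T=np.linalg.inv(np.array(p['extrinsics']))
    c=T[:3,:3]@np.array(P)+T[:3,3]
    return np.array([p['fx']*c[0]/c[2]+p['cx'],p['fy']*c[1]/c[2]+p['cy']])
E
python3 - <<'E'
from h import *
snap('top','t0.png',None,1.25); snap('side','s0.png',None,1.25)
for c in('top','side'):print(eyes.camera_params(c))
print(robot.read_state())
E
```

```text
{'fx': 377.8819446643165, 'fy': 377.8819446643165, 'cx': 319.5499208230228, 'cy': 199.5373353005125, 'extrinsics': array([[ 1.22114541e-02, -9.98350482e-01,  5.60998763e-02,
         4.23816010e+02],
       [-9.99841462e-01, -1.14641006e-02,  1.36244102e-02,
         1.51686158e+01],
       [-1.29588019e-02, -5.62573563e-02, -9.98332199e-01,
         9.76079473e+02],
       [ 0.00000000e+00,  0.00000000e+00,  0.00000000e+00,
         1.00000000e+00]])}
{'fx': 438.3367109567895, 'fy': 438.3367109567895, 'cx': 319.5704247154486, 'cy': 203.23320781166558, 'extrinsics': array([[ 9.83777512e-01, -1.33346044e-01,  1.20002667e-01,
         3.31886957e+02],
       [-1.78170693e-01, -6.48325996e-01,  7.40221999e-01,
        -9.07297529e+02],
       [-2.09048267e-02, -7.49594714e-01, -6.61566892e-01,
         9.26103606e+02],
       [ 0.00000000e+00,  0.00000000e+00,  0.00000000e+00,
         1.00000000e+00]])}
{'time': 0.1, 'joint_pos': array([9.31306626e-01, 1.04665717e-01, 9.65477112e-02, 1.56393580e+00,
       5.89501389e-08, 1.35309874e+00]), 'qd': array([ 0.00219903, -0.00082903,  0.00259121,  0.00174608, -0.0009926 ,
        0.00016047]), 'effort': array([ 7.22099998e-03, -5.58202922e+01,  5.04725254e+01,  1.28384048e-02,
       -2.00868640e-04,  5.81404834e-06]), 'tcp_pos': array([245.43498368, 547.15947971, 230.58517506]), 'tcp_rot': array([-6.57539512e-01, -3.07147510e+00,  1.79624918e-03]), 'force': array([-0.6515555 ,  0.19761472, -0.13826919]), 'torque': array([ 0.05747751,  0.03495802, -0.0137379 ]), 'grasp_force': 0.0, 'opening': 85.56537248101851}
```

View pics/t0.png

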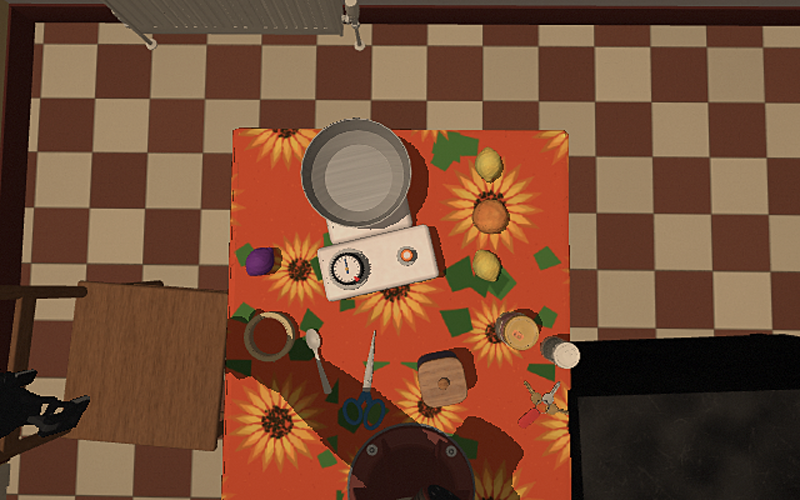

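View pics/s0.png

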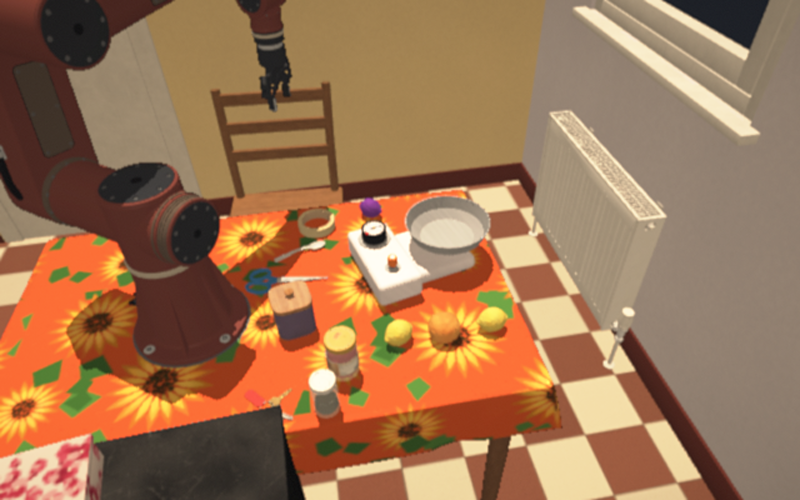

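The top view shows the scale with the bowl at (357,173), dial at (348,268) and lamp knob at (407,256). Two yellow lemons lie at (487,165) and (486,266), with the orange between them at (490,216). The purple one at (260,262) is the look-alike and stays. The jam jar is at (520,331) and the tea jar at (563,352). I'll enlarge the scale and the fruit.

Run:
```python
from h import *
im=snap('top','t1.png',(240,160,440,300),4)
im2=im[110:235,360:420]; cv2.imwrite('pics/t2.png',cv2.resize(im2,None,fx=4.5,fy=4.5,interpolation=cv2.INTER_CUBIC)[:,:,::-1])
# fruit outlines
hsv=cv2.cvtColor(im,cv2.COLOR_RGB2HSV)
for n,(x,y) in dict(l1=(390,132),l2=(389,213),o=(392,173)).items(): print(n,hsv[y,x],world('top',x,y,25))
```

```text
l1 [ 21 162 208] [ 651.15469163 -148.73569522   25.        ]
l2 [ 21 155 211] [ 445.41937717 -146.59131155   25.        ]
o [ 12 182 196] [ 546.4633879  -153.95630033   25.        ]
```

View pics/t1.png

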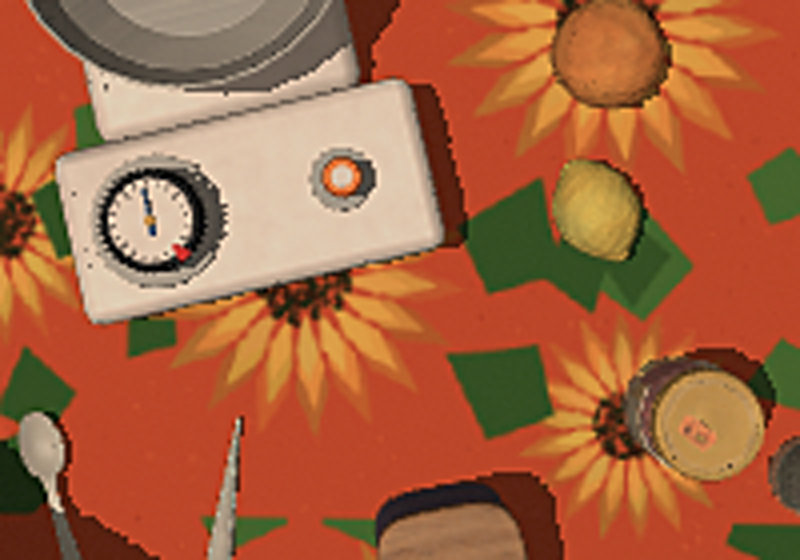

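View pics/t2.png

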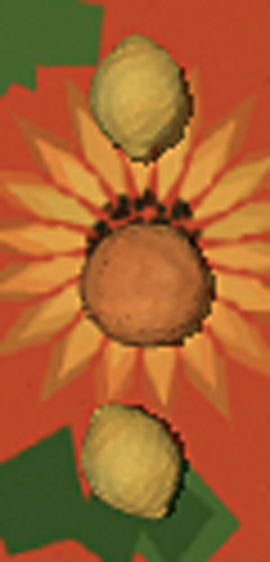

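Dial centre in the crop is (150,219), red mark (182,254), needle tip (146,186), knob head (342,177). Next I compute the poses.

```bash
cat >> h.py <<'E'
def wa(a): return (a+np.pi)%(2*np.pi)-np.pi
def dial(im,c,yaw):
    """bezel, needle angles from top image, c=world xy of the dial axis at z=101"""
    hsv=cv2.cvtColor(im,cv2.COLOR_RGB2HSV).astype(int); u,v=pix('top',[*c,101])
    Y,X=np.mgrid[0:400,0:640]; r=np.hypot(X-u,Y-v)
    red=(r<13)&((hsv[...,0]<6)|(hsv[...,0]>174))&(hsv[...,1]>150)&(hsv[...,2]>80)
    blue=(r<11)&(abs(hsv[...,0]-110)<15)&(hsv[...,1]>70)
    def ang(m):
        w=m*hsv[...,1]; p=world('top',(X*w).sum()/w.sum(),(Y*w).sum()/w.sum(),101)[:2]-c; return np.arctan2(p[1],p[0]),np.hypot(*p),m.sum()
    R=ang(red); B=ang(blue)
    # needle axis direction by PCA, sign by the centroid (tip longer)
    P=np.array([world('top',x,y,101)[:2] for x,y in zip(X[blue],Y[blue])])-c
    _,V=np.linalg.eigh(np.cov(P.T)); d=V[:,1]*np.sign(V[:,1]@P.mean(0))
    return dict(bezel=wa(yaw-R[0]),needle=wa(yaw-np.arctan2(d[1],d[0])),red=R,blue=B)
def fruit(im,u,v,z,rad=24):
    hsv=cv2.cvtColor(im,cv2.COLOR_RGB2HSV).astype(int);Y,X=np.mgrid[0:400,0:640]
def tool():
    s=robot.read_state(); R=cv2.Rodrigues(np.array(s['tcp_rot']))[0]
    return s['tcp_pos'].round(1),'yaw_y %.1f'%np.degrees(np.arctan2(R[1,1],R[0,1])),'j6 %.2f'%s['joint_pos'][5]
E
python3 - <<'E'
from h import *
im=eyes.camera('top')
D=world('top',277.5,214.75,101); K=world('top',325.5,204.25,101)
print('dial',D,'knob',K,np.hypot(*(D-K)[:2]))
v=(D-K)[:2]; yaw=np.arctan2(v[1],v[0])-np.pi/2; print('yaw',yaw)
R=np.array([[np.cos(yaw),-np.sin(yaw)],[np.sin(yaw),np.cos(yaw)]])
o=(D[:2]+K[:2])/2-R@np.array([-.096e3,-1]); print('origin',o,'bowl',o+R@[75,0])
b=np.array(world('top',357/1.25,173/1.25,108))
print('bowl rim img',b)
print(dial(im,D[:2],yaw))
g=lambda x,y:(x/4+240,y/4+160); h=lambda x,y:(x/4.5+360,y/4.5+110)
for n,a,c in(('near',g(575,160),g(625,258)),('far',h(133,35),h(147,160)),('orange',h(147,223),h(147,346))):
    A=world('top',*a,25)[:2];B=world('top',*c,25)[:2]; print(n,(A+B)/2,np.hypot(*(A-B)),np.degrees(np.arctan2(*(A-B)[::-1])))
print('orange c',world('top',*h(148,285),29),tool())
E
```

```text
dial [436.55892134 124.14087269 101.        ] knob [462.21003922  13.18773481 101.        ] 113.87966742895686
yaw 0.2271971243410733
origin [542.69218268  91.26237162] bowl [615.76479985 108.15593906]
bowl rim img [614.0474726  107.68810275 108.        ]
{'bezel': np.float64(2.5885150634608003), 'needle': np.float64(0.002519894450467408), 'red': (np.float64(-2.3613179391197265), np.float64(25.337866704925375), np.int64(13)), 'blue': (np.float64(0.43486285331566904), np.float64(2.1059020042726835), np.int64(8))}
near [ 447.39338351 -149.06012821] 68.71176446823488 27.202273628064237
far [ 652.11362159 -151.54170841] 71.7822060502966 6.397061582796001
orange [ 545.98776362 -155.63597193] 69.39175509313154 0.07753726136080462
orange c [ 545.12843357 -155.47535589   29.        ] (array([245.5, 547.3, 230.8]), 'yaw_y 65.8', 'j6 1.35')
```

Measurements are consistent: dial to knob 113.9 mm against 114, and the bowl axis agrees with the rim. Only two lemons are present. Moving above the knob.

```bash
python3 -m handwheel '{"rotation":[[0,0,0],[0,0,0],[0,0,0],[0,0,0],[0,0,0],[0,0,0],[0,0,0],[0,0,0],[0,0,0],[0,0,0],[0,0,0],[0,0,0],[0,0,0],[0,0,0],[0,0,0],[0,0,0]],"offset":[[0.0155,-0.038,0],[0.0155,-0.038,0],[0.0155,-0.038,0],[0.0155,-0.038,0],[0.0155,-0.038,0],[0.0155,-0.038,0],[0.0155,-0.038,0],[0.0155,-0.038,0],[0.0155,-0.038,0],[0.0155,-0.038,0],[0.0155,-0.038,0],[0.0155,-0.038,0],[0.0155,-0.038,0],[0.0155,-0.038,0],[0,0,-0.04],[0,0,-0.03]],"gripper":[1,1,1,1,1,1,1,1,1,1,1,1,1,1,0.2,0.2]}' 40; python3 -c "
from h import *;print(tool())"
```

```text
time: 1.53
tcp_pos: [463.9, 12.9, 160.7]
tcp_rot: [0.664, 3.069, -0.0]
force: [0.3, 0.8, -1.6]
opening: 63.8
grasp_force: 0.0
(array([463.9,  12.9, 160.7]), 'yaw_y 65.6', 'j6 0.17')
```

```bash
python3 -m handwheel '{"rotation":[[0,0,0],[0,0,0],[0,0,0],[0,0,0],[0,0,0],[0,0,0],[0,0,0],[0,0,0],[0,0,0],[0,0,0]],"offset":[[-0.0015,0,-0.03],[0,0,-0.03],[0,0,-0.018],[0,0,-0.01],[0,0,0],[0,0,0],[0,0,0],[0,0,0],[0,0,0],[0,0,0]],"gripper":[0.2,0.2,0.2,0.2,0.2,-1,-1,-1,-1,-1]}' 40
```

```text
time: 2.37
tcp_pos: [462.1, 14.8, 75.2]
tcp_rot: [0.657, 3.07, -0.001]
force: [-3.5, -2.2, 7.4]
opening: 22.4
grasp_force: 39.5
```

```bash
python3 -m handwheel '{"rotation":[[0,0,0],[0,0,0],[0,0,0],[0,0,0],[0,0,0],[0,0,0]],"offset":[[0,0,0.005],[0,0,0.005],[0,0,0.004],[0,0,0.003],[0,0,0],[0,0,0]],"gripper":[-1,-1,-1,-1,-1,-1]}' 40
```

```text
time: 2.87
tcp_pos: [461.9, 14.9, 89.6]
tcp_rot: [0.658, 3.07, -0.001]
force: [9.6, -6.1, -16.0]
opening: 22.2
grasp_force: 43.3
```

```bash
python3 -m handwheel '{"rotation":[[0,0,0],[0,0,0],[0,0,0],[0,0,0],[0,0,-7],[0,0,-7],[0,0,-7],[0,0,-7],[0,0,-7],[0,0,-7],[0,0,-7],[0,0,-7],[0,0,-7],[0,0,0]],"offset":[[0,0,0],[0,0,0],[0,0,0.04],[0,0,0.041],[-0.004,0.018,0],[-0.004,0.018,0],[-0.004,0.018,0],[-0.004,0.018,0],[-0.004,0.018,0],[-0.005,0.018,0],[0,0,0],[0,0,0],[0,0,0],[0,0,0]],"gripper":[0,0,0.5,1,1,1,1,1,1,1,1,1,1,1]}' 40
python3 - <<'E'
from h import *
print(tool(),robot.read_state()['joint_pos']); snap('side','s1.png',(270,160,400,250),5)
E
```

```text
time: 4.03
tcp_pos: [436.0, 123.9, 171.8]
tcp_rot: [-2.172, -2.27, -0.001]
force: [-0.9, -1.0, 0.4]
opening: 85.3
grasp_force: 0.0
(array([436. , 123.9, 171.8]), 'yaw_y 2.5', 'j6 1.51') [-1.34714731e-02 -3.58288944e-01 -4.37395745e-01  1.49128945e+00
  5.18629803e-04  1.51289979e+00]
```

View pics/s1.png

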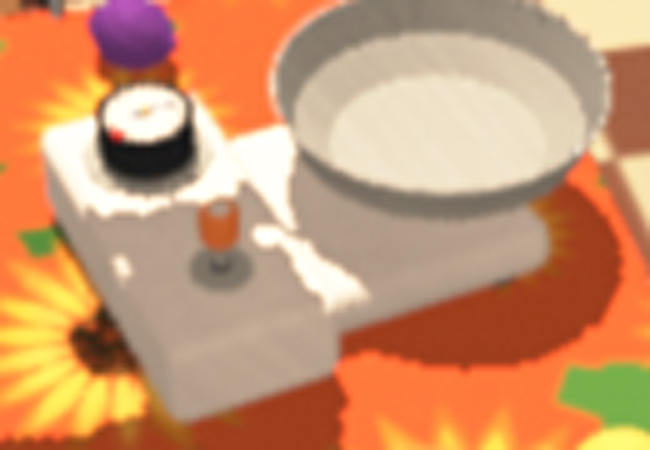

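The lamp knob is out: its stem shows at (220,265), and the head is at (217,225). Now grip the bezel.

```bash
python3 -m handwheel '{"rotation":[[0,0,0],[0,0,0],[0,0,0],[0,0,0],[0,0,0],[0,0,0],[0,0,0],[0,0,0],[0,0,0]],"offset":[[0.0005,0,-0.035],[0,0,-0.035],[0,0,-0.02],[0,0,-0.011],[0,0,0],[0,0,0],[0,0,0],[0,0,0],[0,0,0]],"gripper":[1,1,1,1,1,-1,-1,-1,-1]}' 30; python3 -c "
from h import *;print(tool())"
```

```text
time: 4.83
tcp_pos: [437.7, 123.4, 72.5]
tcp_rot: [2.164, 2.275, 0.003]
force: [-2.9, -0.1, 7.2]
opening: 57.1
grasp_force: 31.5
(array([437.7, 123.4,  72.5]), 'yaw_y 2.9', 'j6 1.51')
```

```bash
python3 -m handwheel '{"rotation":[[0,0,7],[0,0,7],[0,0,7],[0,0,7],[0,0,7],[0,0,7],[0,0,7],[0,0,7],[0,0,7],[0,0,7],[0,0,7],[0,0,7],[0,0,7],[0,0,7],[0,0,7],[0,0,7],[0,0,7],[0,0,7],[0,0,7],[0,0,7]],"offset":[[0,0,0],[0,0,0],[0,0,0],[0,0,0],[0,0,0],[0,0,0],[0,0,0],[0,0,0],[0,0,0],[0,0,0],[0,0,0],[0,0,0],[0,0,0],[0,0,0],[0,0,0],[0,0,0],[0,0,0],[0,0,0],[0,0,0],[0,0,0]],"gripper":[-1,-1,-1,-1,-1,-1,-1,-1,-1,-1,-1,-1,-1,-1,-1,-1,-1,-1,-1,-1]}' 30
python3 -m handwheel '{"rotation":[[0,0,0],[0,0,0],[0,0,0],[0,0,0],[0,0,0],[0,0,0],[0,0,0],[0,0,0],[0,0,0]],"offset":[[0,0,0],[0,0,0],[0,0,0],[0,0,0.04],[0,0,0.04],[0,-0.04,0.02],[0,-0.04,0],[0,-0.04,0],[0,0,0]],"gripper":[-1,1,1,1,1,1,1,1,1]}' 30
python3 - <<'E'
from h import *
print(tool()); im=snap('top','t3.png',(255,190,305,240),12); print(dial(im,np.array([436.6,124.1]),.2272))
print(pix('top',[436.6,124.1,101]))
E
```

```text
time: 6.5
tcp_pos: [438.3, 125.4, 72.5]
tcp_rot: [-1.406, 2.803, 0.004]
force: [0.7, 12.2, 3.5]
opening: 57.1
grasp_force: 31.7
time: 7.25
tcp_pos: [437.3, 0.1, 170.1]
tcp_rot: [-1.389, 2.817, -0.005]
force: [-0.7, 0.7, -0.4]
opening: 85.5
grasp_force: 0.0
(array([4.373e+02, 1.000e-01, 1.701e+02]), 'yaw_y 142.5', 'j6 -1.21')h.py:25: RuntimeWarning: invalid value encountered in scalar divide
  w=m*hsv[...,1]; p=world('top',(X*w).sum()/w.sum(),(Y*w).sum()/w.sum(),101)[:2]-c; return np.arctan2(p[1],p[0]),np.hypot(*p),m.sum()
Traceback (most recent call last):
  File "h.py", line 28, in dial
    P=np.array([world('top',x,y,101)[:2] for x,y in zip(X[blue],Y[blue])])-c
      ~~~~~~~~~~~~~~~~~~~~~~~~~~~~~~~~~~~~~~~~~~~~~~~~~~~~~~~~~~~~~~~~~~~~^~
ValueError: operands could not be broadcast together with shapes (0,) (2,)
```

View pics/t3.png

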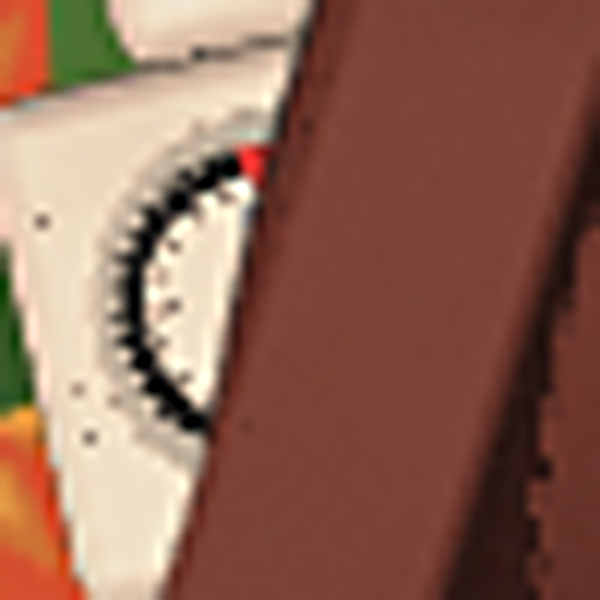

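The arm hides most of the dial; the red mark shows at (253,162). Moving further aside.

```bash
python3 -m handwheel '{"rotation":[[0,0,0],[0,0,0],[0,0,0],[0,0,0],[0,0,0]],"offset":[[0,-0.04,0],[0,-0.04,0],[0,-0.04,0],[0,-0.03,0],[0,0,0]],"gripper":[1,1,1,1,1]}' 30
python3 - <<'E'
from h import *
print(tool()); ims=[eyes.camera('top').astype(float) for _ in range(4)]; im=np.mean(ims,0).astype(np.uint8)
o=im[190:240,255:305]; cv2.imwrite('pics/t4.png',cv2.resize(o,None,fx=12,fy=12,interpolation=cv2.INTER_CUBIC)[:,:,::-1])
print((pix('top',[436.6,124.1,101])-[255,190])*12)
print(dial(im,np.array([436.6,124.1]),.2272))
E
```

```text
time: 7.72
tcp_pos: [436.8, -147.8, 169.1]
tcp_rot: [1.392, -2.816, 0.003]
force: [0.0, 0.9, 0.0]
opening: 85.5
grasp_force: 0.0
(array([ 436.8, -147.8,  169.1]), 'yaw_y 142.6', 'j6 -1.53')
[270.21518975 296.78972695]
{'bezel': np.float64(0.08050283992431195), 'needle': np.float64(0.002522770109393946), 'red': (np.float64(0.1466971600756882), np.float64(27.028401567483794), np.int64(10)), 'blue': (np.float64(0.4920387095748294), np.float64(1.8560489074100075), np.int64(8))}
```

View pics/t4.png

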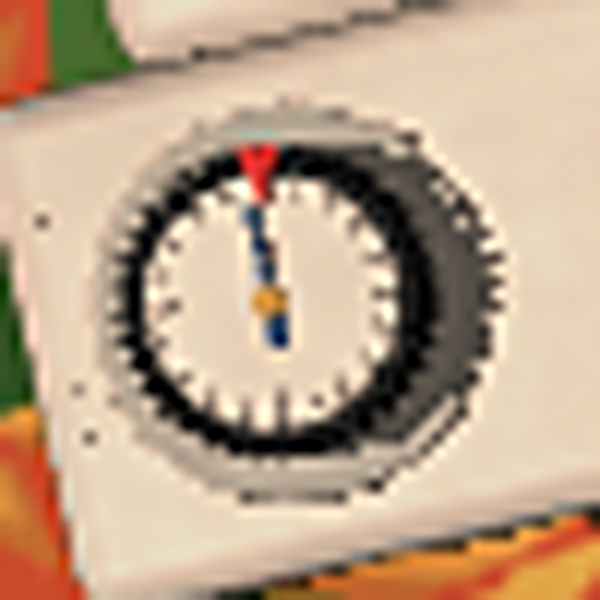

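```bash
cat >> h.py <<'E'
def dial2(n=4,yaw=.2272):
    im=np.mean([eyes.camera('top').astype(float) for _ in range(n)],0)
    u,v=pix('top',[436.6,124.1,101]); Y,X=np.mgrid[0:400,0:640]; r=np.hypot(X-u,Y-v)
    # ring interior: convex hull of bright face pixels
    S=8; o=cv2.resize(im[190:240,255:305].astype(np.float32),None,fx=S,fy=S,interpolation=cv2.INTER_CUBIC)
    yy,xx=np.mgrid[0:50*S,0:50*S]; gx=(xx+.5)/S-.5+255; gy=(yy+.5)/S-.5+190; rr=np.hypot(gx-u,gy-v)
    face=((o.min(2)>130)&(rr<11.3)).astype(np.uint8)
    (cx,cy),ax,_=cv2.fitEllipse(cv2.convexHull(np.argwhere(face)[:,::-1]).astype(np.float32)); cx=(cx+.5)/S-.5+255; cy=(cy+.5)/S-.5+190
    R=np.clip(o[...,0]-np.maximum(o[...,1],o[...,2])-60,0,None)*(rr<14)*(rr>6)
    B=np.clip(o[...,2]-o[...,0]-5,0,None)*(rr<10)
    def cen(w): return np.array([(gx*w).sum(),(gy*w).sum()])/w.sum()
    m=cen(R); b=cen(B); d=np.array([gx-b[0],gy-b[1]]); C=np.einsum('iyx,jyx,yx->ij',d,d,B)/B.sum()
    dv=np.linalg.eigh(C)[1][:,1]; 
    t=cen(B*(((gx-cx)*(b-[cx,cy])[0]+(gy-cy)*(b-[cx,cy])[1])>0)*(rr>4))
    W=lambda p:world('top',p[0],p[1],101)[:2]
    out={}
    for nm,c in(('face',np.array([cx,cy])),('cal',np.array([u,v]))):
        A=lambda p:wa(yaw-np.arctan2(*(W(p)-W(c))[::-1]))
        out[nm]=(c.round(2),'bezel',A(m).round(3),'needle',A(t).round(3))
    dd=W(b+dv*5)-W(b); a=np.arctan2(dd[1],dd[0]); out['pca_needle']=wa(yaw-a).round(3),wa(yaw-a+np.pi).round(3)
    out['mark']=m.round(2); out['tip']=t.round(2); out['ax']=ax
    return out
E
python3 -c "
from h import *;print(dial2())"
```

```text
{'face': (array([277.12, 214.66]), 'bezel', np.float64(0.111), 'needle', np.float64(-0.005)), 'cal': (array([277.52, 214.73]), 'bezel', np.float64(0.077), 'needle', np.float64(-0.065)), 'pca_needle': (np.float64(3.135), np.float64(-0.006)), 'mark': array([276.02, 203.34]), 'tip': array([275.85, 208.78]), 'ax': (167.51693725585938, 168.7305908203125)}
```

```bash
python3 -m handwheel '{"rotation":[[0,0,0],[0,0,0],[0,0,0],[0,0,0],[0,0,0],[0,0,0],[0,0,0],[0,0,0],[0,0,0],[0,0,0],[0,0,0],[0,0,0],[0,0,0],[0,0,0],[0,0,0],[0,0,0],[0,0,0]],"offset":[[0,0.039,0],[0,0.039,0],[0,0.039,0],[0,0.039,0],[0,0.039,0],[0,0.039,0],[0,0.038,0],[0,0,0],[0,0,-0.035],[0,0,-0.035],[0,0,-0.02],[0,0,-0.007],[0,0,0],[0,0,0],[0,0,0],[0,0,0],[0,0,0]],"gripper":[1,1,1,1,1,1,1,1,1,1,1,1,1,-1,-1,-1,-1]}' 30
python3 -m handwheel '{"rotation":[[0,0,3.3],[0,0,3.3],[0,0,0],[0,0,0],[0,0,0],[0,0,0],[0,0,0],[0,0,0],[0,0,0],[0,0,0],[0,0,0],[0,0,0],[0,0,0],[0,0,0],[0,0,0]],"offset":[[0,0,0],[0,0,0],[0,0,0],[0,0,0],[0,0,0],[0,0,0.04],[0,0,0.04],[0,-0.04,0.02],[0,-0.04,0],[0,-0.04,0],[0,-0.04,0],[0,-0.04,0],[0,-0.04,0],[0,-0.035,0],[0,0,0]],"gripper":[-1,-1,-1,1,1,1,1,1,1,1,1,1,1,1,1]}' 30
python3 -c "
from h import *;print(dial2(),tool())"
```

```text
time: 9.53
tcp_pos: [439.6, 127.1, 74.9]
tcp_rot: [-1.395, 2.81, -0.007]
force: [4.8, -6.1, 4.1]
opening: 56.8
grasp_force: 34.0
time: 10.78
tcp_pos: [436.5, -149.4, 170.9]
tcp_rot: [1.55, -2.732, 0.003]
force: [0.5, 0.5, 0.5]
opening: 85.2
grasp_force: 0.0
{'face': (array([277.12, 214.68]), 'bezel', np.float64(-0.01), 'needle', np.float64(-0.009)), 'cal': (array([277.52, 214.73]), 'bezel', np.float64(-0.043), 'needle', np.float64(-0.069)), 'pca_needle': (np.float64(3.132), np.float64(-0.01)), 'mark': array([274.7 , 203.75]), 'tip': array([275.8 , 208.71]), 'ax': (168.0390167236328, 168.3539276123047)} (array([ 436.6, -143.4,  170.8]), 'yaw_y 149.4', 'j6 -1.64')
```

Bezel and needle agree to within 0.01 rad. Next I check that the fruit has not moved, using the side camera.

Run:
```python
from h import *
im=snap('side','s2.png',(290,230,430,330),5)
for n,p in dict(near=[447.4,-149,25],far=[652,-151.5,25],orange=[545.5,-155.5,29]).items(): print(n,pix('side',p).round(1),((pix('side',p)-[290,230])*5).round(0))
```

```text
near [318.6 266.3] [143. 181.]
far [392.7 255.6] [513. 128.]
orange [355.  261.6] [325. 158.]
```

View pics/s2.png

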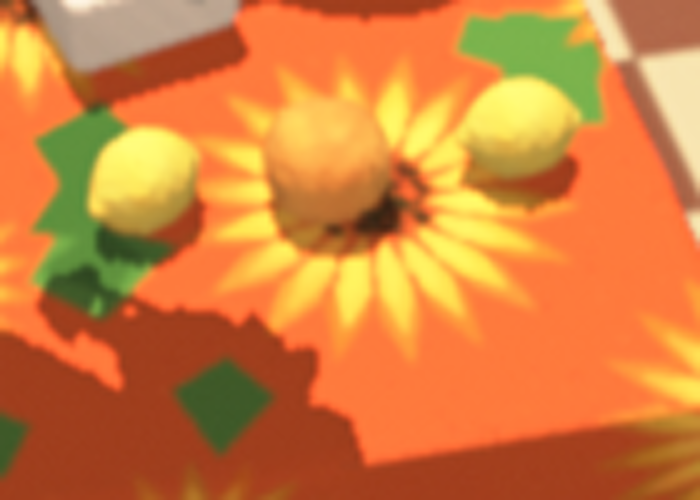

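Near lemon at (145,180), orange (327,158) and far lemon (521,127) all match the projections, so nothing has moved. Aligning over the near lemon.

```bash
python3 -m handwheel '{"rotation":[[0,0,-6.5],[0,0,-6.5],[0,0,-6.5],[0,0,-6.5],[0,0,-6],[0,0,0],[0,0,0]],"offset":[[0.011,0,-0.03],[0,0,-0.03],[0,0,-0.02],[0,0,0],[0,0,0],[0,0,0],[0,0,0]],"gripper":[1,1,1,1,1,1,1]}' 30; python3 -c "
from h import *;print(tool());print(robot.read_state()['tcp_pos'])"
```

```text
time: 11.62
tcp_pos: [447.9, -143.1, 90.8]
tcp_rot: [-0.753, 3.05, -0.0]
force: [-0.1, -0.9, -1.1]
opening: 85.7
grasp_force: 0.0
(array([ 447.9, -143.1,   90.8]), 'yaw_y 117.7', 'j6 -1.07')
[ 447.91373691 -143.12617981   90.84112666]
```

```bash
python3 -m handwheel '{"rotation":[[0,0,0],[0,0,0],[0,0,0],[0,0,0],[0,0,0],[0,0,0],[0,0,0],[0,0,0],[0,0,0],[0,0,0]],"offset":[[0,-0.006,-0.03],[0,0,-0.03],[0,0,-0.018],[0,0,-0.007],[0,0,0],[0,0,0],[0,0,0],[0,0,0],[0,0,0],[0,0,0]],"gripper":[1,1,1,1,1,-1,-1,-1,-1,-1]}' 35
```

```text
time: 12.45
tcp_pos: [448.7, -150.6, 7.7]
tcp_rot: [-0.746, 3.05, -0.002]
force: [-1.5, 2.0, 9.0]
opening: 50.1
grasp_force: 34.9
```

```bash
python3 -m handwheel '{"rotation":[[0,0,0],[0,0,0],[0,0,0],[0,0,0],[0,0,0],[0,0,0],[0,0,0],[0,0,0],[0,0,0],[0,0,0],[0,0,0],[0,0,0],[0,0,0],[0,0,0],[0,0,0]],"offset":[[0,0,0.02],[0,0,0.04],[0,0,0.04],[0,0,0.04],[0,0,0.03],[0.0225,0.0307,0],[0.0225,0.0307,0],[0.0225,0.0307,0],[0.0225,0.0307,0],[0.0225,0.0307,0],[0.0225,0.0307,0],[0.0225,0.0307,0],[0.0225,0.0307,0],[0.0225,0.0307,0],[0,0,0]],"gripper":[-1,-1,-1,-1,-1,-1,-1,-1,-1,-1,-1,-1,-1,-1,-1]}' 40
```

```text
time: 13.7
tcp_pos: [652.2, 131.3, 173.8]
tcp_rot: [0.751, -3.05, -0.003]
force: [1.1, -0.2, -1.6]
opening: 49.6
grasp_force: 41.8
```

```bash
python3 -m handwheel '{"rotation":[[0,0,0],[0,0,0],[0,0,0],[0,0,0],[0,0,0],[0,0,0],[0,0,0],[0,0,0],[0,0,0],[0,0,0],[0,0,0]],"offset":[[0,-0.004,-0.035],[0,0,-0.035],[0,0,-0.02],[0,0,-0.006],[0,0,0],[0,0,0],[0,0,0],[0,0,0],[0,0,0.03],[0,0,0.04],[0,0,0.03]],"gripper":[-1,-1,-1,-1,-1,0.5,0.5,0.5,0.5,0.5,0.5]}' 40; python3 -c "
from h import *;print(tool())"
```

```text
time: 14.62
tcp_pos: [650.6, 122.2, 183.6]
tcp_rot: [-0.744, 3.049, -0.001]
force: [0.3, -0.4, 1.0]
opening: 63.9
grasp_force: 0.0
(array([650.6, 122.2, 183.6]), 'yaw_y 117.4', 'j6 -0.49')
```

```bash
cat >> h.py <<'E'
def moved():
    ref=cv2.resize(cv2.imread('pics/s2.png')[:,:,::-1],(140,100),interpolation=cv2.INTER_AREA)
    im=eyes.camera('side')
    for n,(u,v,h) in dict(near=(145,180,13),far=(521,127,13),orange=(327,158,14)).items():
        u=int(u/5);v=int(v/5); t=ref[v-h:v+h,u-h:u+h]; s=im[200:360,260:460]
        m=cv2.matchTemplate(s,t,cv2.TM_CCOEFF_NORMED); _,q,_,l=cv2.minMaxLoc(m); print(n,'score %.2f'%q,'shift',(l[0]+h+260-(u+290),l[1]+h+200-(v+230)))
E
python3 -c "
from h import *;moved()"
```

```text
near score 0.67 shift (35, -5)
far score 0.82 shift (0, 1)
orange score 0.77 shift (0, 2)
```

```bash
python3 -m handwheel '{"rotation":[[0,0,-7],[0,0,-7],[0,0,-7],[0,0,0],[0,0,0],[0,0,0],[0,0,0],[0,0,0]],"offset":[[0,-0.039,0],[0,-0.039,0],[0,-0.039,0],[0,-0.039,0],[0,-0.039,0],[0,-0.039,0],[0,-0.039,0],[0,0,0]],"gripper":[1,1,1,1,1,1,1,1]}' 35; python3 -c "
from h import *;print(tool())"
```

```text
time: 15.33
tcp_pos: [650.1, -158.1, 180.6]
tcp_rot: [-0.167, 3.135, -0.005]
force: [-0.6, -0.4, 0.2]
opening: 85.4
grasp_force: 0.0
(array([ 650.1, -158.1,  180.6]), 'yaw_y 96.1', 'j6 -0.54')
```

Far lemon and orange have not moved. Descending on the far lemon.

```bash
python3 -m handwheel '{"rotation":[[0,0,0],[0,0,0],[0,0,0],[0,0,0],[0,0,0]],"offset":[[0.003,0.004,-0.04],[0,0,-0.04],[0,0,-0.02],[0,0,0],[0,0,0]],"gripper":[1,1,1,1,1]}' 35; python3 -c "
from h import *;moved()"
```

```text
time: 15.75
tcp_pos: [652.9, -146.7, 79.9]
tcp_rot: [0.176, -3.136, -0.001]
force: [-0.3, -0.6, 1.7]
opening: 85.5
grasp_force: 0.0
near score 0.66 shift (60, 18)
far score 0.66 shift (0, 1)
orange score 1.00 shift (0, 0)
```

```bash
python3 -m handwheel '{"rotation":[[0,0,0],[0,0,0],[0,0,0],[0,0,0],[0,0,0],[0,0,0],[0,0,0],[0,0,0],[0,0,0],[0,0,0]],"offset":[[0.001,-0.004,-0.03],[0,0,-0.025],[0,0,-0.013],[0,0,-0.005],[0,0,0],[0,0,0],[0,0,0],[0,0,0],[0,0,0],[0,0,0]],"gripper":[1,1,1,1,1,-1,-1,-1,-1,-1]}' 40
```

```text
time: 16.63
tcp_pos: [655.3, -151.0, 9.0]
tcp_rot: [-0.176, 3.134, -0.001]
force: [-2.6, 1.6, 8.0]
opening: 49.4
grasp_force: 40.7
```

```bash
python3 -m handwheel '{"rotation":[[0,0,0],[0,0,0],[0,0,0],[0,0,0],[0,0,0],[0,0,-6.5],[0,0,-6.5],[0,0,-6.5],[0,0,-6.5],[0,0,-6.5],[0,0,-6.5],[0,0,0],[0,0,0],[0,0,0]],"offset":[[0,0,0.02],[0,0,0.04],[0,0,0.04],[0,0,0.04],[0,0,0.03],[-0.0092,0.035,0],[-0.0092,0.035,0],[-0.0092,0.035,0],[-0.0092,0.035,0],[-0.0092,0.035,0],[-0.0092,0.035,0],[-0.0092,0.035,0],[-0.0092,0.035,0],[0,0,0]],"gripper":[-1,-1,-1,-1,-1,-1,-1,-1,-1,-1,-1,-1,-1,-1]}' 40
```

```text
time: 17.8
tcp_pos: [578.8, 134.7, 177.8]
tcp_rot: [0.873, 3.018, 0.003]
force: [0.0, 0.1, -0.4]
opening: 49.7
grasp_force: 41.8
```

```bash
python3 -m handwheel '{"rotation":[[0,0,0]],"offset":[[0,0,0]],"gripper":[-1]}' 40; python3 -c "
from h import *
print(tool()); snap('side','s3.png',(310,130,410,210),6)"
```

```text
time: 17.88
tcp_pos: [580.2, 131.1, 177.5]
tcp_rot: [0.876, 3.016, 0.001]
force: [0.5, 0.1, -1.7]
opening: 49.3
grasp_force: 41.8
(array([580.2, 131.1, 177.5]), 'yaw_y 57.6', 'j6 0.57')
```

View pics/s3.png

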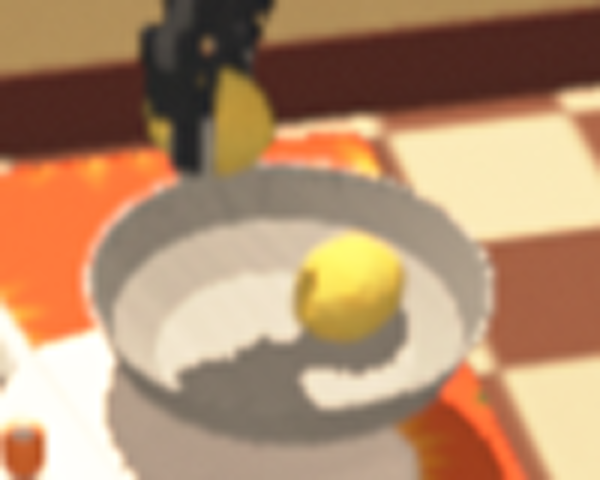

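The first lemon sits in the bowl at (350,285) and the second is held at (215,125). Setting the second down at the far-left spot.

```bash
python3 -m handwheel '{"rotation":[[0,0,0],[0,0,0],[0,0,0],[0,0,0],[0,0,0],[0,0,0],[0,0,0],[0,0,0],[0,0,0],[0,0,0],[0,0,0]],"offset":[[0.002,-0.001,-0.035],[0,0,-0.035],[0,0,-0.02],[0,0,-0.01],[0,0,0],[0,0,0],[0,0,0],[0,0,0],[0,0,0.03],[0,0,0.04],[0,0,0.03]],"gripper":[-1,-1,-1,-1,-1,0.5,0.5,0.5,0.5,0.5,0.5]}' 40
python3 -m handwheel '{"rotation":[[0,0,0],[0,0,0],[0,0,0],[0,0,0],[0,0,0],[0,0,0],[0,0,0],[0,0,0],[0,0,0],[0,0,0]],"offset":[[-0.01,-0.039,0],[-0.01,-0.039,0],[-0.01,-0.039,0],[-0.01,-0.039,0],[-0.01,-0.039,0],[-0.01,-0.039,0],[-0.01,-0.039,0],[-0.01,-0.039,0],[0,0,0],[0,0,0]],"gripper":[1,1,1,1,1,1,1,1,1,1]}' 40
python3 - <<'E'
from h import *
print(dial2(),tool()); snap('top','t5.png',(225,80,425,230),4); moved()
E
```

```text
time: 18.85
tcp_pos: [583.1, 128.2, 180.5]
tcp_rot: [0.88, 3.013, 0.001]
force: [-0.1, 0.4, 0.4]
opening: 64.0
grasp_force: 0.0
time: 19.68
tcp_pos: [502.5, -186.2, 178.0]
tcp_rot: [0.886, 3.012, -0.001]
force: [0.4, -0.1, -0.1]
opening: 85.3
grasp_force: 0.0
{'face': (array([277.11, 214.67]), 'bezel', np.float64(-0.009), 'needle', np.float64(0.644)), 'cal': (array([277.52, 214.73]), 'bezel', np.float64(-0.042), 'needle', np.float64(0.573)), 'pca_needle': (np.float64(-2.499), np.float64(0.643)), 'mark': array([274.7 , 203.73]), 'tip': array([279.52, 209.45]), 'ax': (168.262451171875, 168.94674682617188)} (array([ 503.1, -182.8,  177.2]), 'yaw_y 57.5', 'j6 -0.03')
near score 0.63 shift (45, -52)
far score 0.67 shift (43, 51)
orange score 1.00 shift (0, 0)
```

View pics/t5.png

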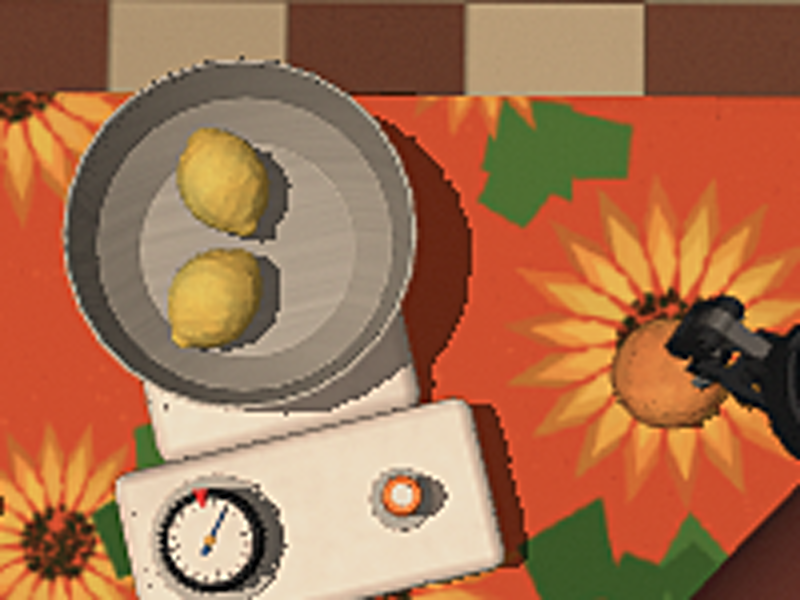

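Both lemons are in the bowl at (223,180) and (213,298). The needle reads 0.644 and the bezel -0.009, so I turn the bezel 37.4° clockwise.

```bash
python3 -m handwheel '{"rotation":[[0,0,0],[0,0,0],[0,0,0],[0,0,0],[0,0,0],[0,0,0],[0,0,0],[0,0,0],[0,0,0],[0,0,0]],"offset":[[-0.0083,0.0384,0],[-0.0083,0.0384,0],[-0.0083,0.0384,0],[-0.0083,0.0384,0],[-0.0083,0.0384,0],[-0.0083,0.0384,0],[-0.0083,0.0384,0],[-0.0083,0.0384,0],[0,0,0],[0,0,0]],"gripper":[1,1,1,1,1,1,1,1,1,1]}' 30
```

```text
time: 20.82
tcp_pos: [435.4, 126.0, 176.8]
tcp_rot: [0.872, 3.018, 0.0]
force: [0.6, 0.5, 1.1]
opening: 85.7
grasp_force: 0.0
```

```bash
python3 -m handwheel '{"rotation":[[0,0,0],[0,0,0],[0,0,0],[0,0,0],[0,0,0],[0,0,0],[0,0,0],[0,0,0],[0,0,0]],"offset":[[0.0012,-0.002,-0.035],[0,0,-0.035],[0,0,-0.025],[0,0,-0.009],[0,0,0],[0,0,0],[0,0,0],[0,0,0],[0,0,0]],"gripper":[1,1,1,1,1,-1,-1,-1,-1]}' 30
python3 -c "
from h import *;print(tool())"
python3 -m handwheel '{"rotation":[[0,0,-6],[0,0,-6.5],[0,0,-6.5],[0,0,-6.5],[0,0,-6.5],[0,0,-5.5],[0,0,0],[0,0,0]],"offset":[[0,0,0],[0,0,0],[0,0,0],[0,0,0],[0,0,0],[0,0,0],[0,0,0],[0,0,0]],"gripper":[-1,-1,-1,-1,-1,-1,-1,-1]}' 30
python3 -c "
from h import *;print(tool())"
python3 -m handwheel '{"rotation":[[0,0,0],[0,0,0],[0,0,0],[0,0,0],[0,0,0],[0,0,0],[0,0,0],[0,0,0],[0,0,0],[0,0,0],[0,0,0],[0,0,0],[0,0,0]],"offset":[[0,0,0],[0,0,0],[0,0,0.04],[0,0,0.04],[0.005,-0.039,0.02],[0.005,-0.039,0],[0.005,-0.039,0],[0.005,-0.039,0],[0.005,-0.039,0],[0.005,-0.039,0],[0.005,-0.039,0],[0,0,0],[0,0,0]],"gripper":[1,1,1,1,1,1,1,1,1,1,1,1,1]}' 30
python3 -c "
from h import *;print(dial2(),tool());moved()"
```

```text
time: 21.57
tcp_pos: [440.2, 122.8, 75.7]
tcp_rot: [0.879, 3.011, 0.009]
force: [4.1, 10.0, 3.7]
opening: 56.8
grasp_force: 34.1
(array([440.2, 122.8,  75.7]), 'yaw_y 57.5', 'j6 0.55')
time: 22.23
tcp_pos: [438.8, 121.6, 75.7]
tcp_rot: [1.802, 2.57, 0.004]
force: [-5.2, 1.6, 9.5]
opening: 57.0
grasp_force: 34.7
(array([438.8, 121.6,  75.7]), 'yaw_y 19.9', 'j6 1.20')
time: 23.32
tcp_pos: [472.1, -151.5, 171.8]
tcp_rot: [1.808, 2.569, -0.0]
force: [-0.2, -0.5, -0.3]
opening: 85.3
grasp_force: 0.0
{'face': (array([277.07, 214.64]), 'bezel', np.float64(0.654), 'needle', np.float64(0.651)), 'cal': (array([277.52, 214.73]), 'bezel', np.float64(0.614), 'needle', np.float64(0.573)), 'pca_needle': (np.float64(-2.499), np.float64(0.643)), 'mark': array([281.88, 204.51]), 'tip': array([279.54, 209.4 ]), 'ax': (167.71888732910156, 169.9289093017578)} (array([ 472.2, -148.5,  171.8]), 'yaw_y 20.0', 'j6 0.65')
near score 0.61 shift (6, -43)
far score 0.68 shift (-53, 29)
orange score 0.99 shift (0, 0)
```

The bezel reads 0.654 and the needle about 0.648, so the match is good. Now the orange.

```bash
python3 -m handwheel '{"rotation":[[0,0,-6.5],[0,0,-6.5],[0,0,-6.5],[0,0,0],[0,0,0],[0,0,0]],"offset":[[0.036,-0.003,-0.02],[0.037,-0.002,-0.03],[0,0,-0.03],[0,0,0],[0,0,0],[0,0,0]],"gripper":[1,1,1,1,1,1]}' 30
python3 -c "
from h import *;print(tool());moved();
for n in range(3): print(robot.read_state()['tcp_pos'])"
```

```text
time: 24.07
tcp_pos: [540.6, -153.8, 97.1]
tcp_rot: [2.207, 2.234, 0.001]
force: [-0.3, -0.6, 0.2]
opening: 85.4
grasp_force: 0.0
(array([ 540.6, -153.8,   97.1]), 'yaw_y 0.7', 'j6 1.05')
near score 0.57 shift (41, -8)
far score 0.67 shift (43, 51)
orange score 1.00 shift (0, 0)
[ 541.09341084 -154.28432246   97.90779708]
[ 541.09341084 -154.28432246   97.90779708]
[ 541.09341084 -154.28432246   97.90779708]
```

```bash
python3 -m handwheel '{"rotation":[[0,0,0],[0,0,0],[0,0,0]],"offset":[[0.003,-0.001,-0.01],[0,0,0],[0,0,0]],"gripper":[1,1,1]}' 45; python3 -m handwheel '{"rotation":[[0,0,0]],"offset":[[0,0,0]],"gripper":[1]}' 45
```

```text
time: 24.37
tcp_pos: [543.4, -155.3, 85.6]
tcp_rot: [2.212, 2.23, 0.0]
force: [0.1, -0.5, 0.7]
opening: 85.3
grasp_force: 0.0
time: 24.45
tcp_pos: [543.4, -155.3, 85.7]
tcp_rot: [2.212, 2.23, 0.0]
force: [-0.1, -0.2, 0.6]
opening: 85.5
grasp_force: 0.0
```

```bash
python3 -m handwheel '{"rotation":[[0,0,0],[0,0,0],[0,0,0],[0,0,0],[0,0,0],[0,0,0],[0,0,0],[0,0,0],[0,0,0],[0,0,0]],"offset":[[0.0015,0,-0.03],[0,0,-0.03],[0,0,-0.013],[0,0,-0.005],[0,0,0],[0,0,0],[0,0,0],[0,0,0],[0,0,0],[0,0,0]],"gripper":[1,1,1,1,1,-1,-1,-1,-1,-1]}' 45
```

```text
time: 25.28
tcp_pos: [546.4, -155.9, 9.7]
tcp_rot: [2.21, 2.228, 0.002]
force: [-1.3, 0.4, 7.2]
opening: 65.5
grasp_force: 50.0
```

```bash
python3 -m handwheel '{"rotation":[[0,0,0],[0,0,0],[0,0,0],[0,0,0],[0,0,0],[0,0,0],[0,0,0],[0,0,0],[0,0,0],[0,0,0],[0,0,0],[0,0,0],[0,0,0]],"offset":[[0,0,0.02],[0,0,0.04],[0,0,0.04],[0,0,0.04],[0,0,0.03],[0.0115,0.036,0],[0.0115,0.036,0],[0.0115,0.036,0],[0.0115,0.036,0],[0.0115,0.036,0],[0.0115,0.036,0],[0,0,0],[0,0,0]],"gripper":[-1,-1,-1,-1,-1,-1,-1,-1,-1,-1,-1,-1,-1]}' 50; python3 -c "
from h import *;print(tool())"
```

```text
time: 26.37
tcp_pos: [614.3, 62.8, 178.1]
tcp_rot: [2.209, 2.233, 0.001]
force: [-0.9, -0.3, -0.8]
opening: 65.7
grasp_force: 55.9
(array([614.3,  62.8, 178.1]), 'yaw_y 0.6', 'j6 1.45')
```

```bash
python3 -m handwheel '{"rotation":[[0,0,0],[0,0,0],[0,0,0],[0,0,0],[0,0,0],[0,0,0],[0,0,0],[0,0,0],[0,0,0],[0,0,0],[0,0,0]],"offset":[[0,-0.001,-0.035],[0,0,-0.035],[0,0,-0.02],[0,0,-0.008],[0,0,0],[0,0,0],[0,0,0],[0,0,0],[0,0,0.03],[0,0,0.04],[0,0,0.03]],"gripper":[-1,-1,-1,-1,-1,0.8,0.8,0.8,0.8,0.8,0.8]}' 50
python3 -m handwheel '{"rotation":[[0,0,0],[0,0,0],[0,0,0],[0,0,0],[0,0,0],[0,0,0],[0,0,0],[0,0,0]],"offset":[[-0.015,-0.036,0],[-0.015,-0.036,0],[-0.015,-0.036,0],[-0.015,-0.036,0],[-0.015,-0.036,0],[0,0,0],[0,0,0],[0,0,0]],"gripper":[1,1,1,1,1,1,1,1]}' 50
python3 - <<'E'
from h import *
print(dial2(),tool()); snap('top','t6.png',(225,80,425,230),4)
E
```

```text
time: 27.28
tcp_pos: [614.4, 59.7, 183.2]
tcp_rot: [2.211, 2.228, 0.003]
force: [1.4, -0.2, 0.3]
opening: 76.7
grasp_force: 0.0
time: 27.95
tcp_pos: [539.4, -120.4, 180.5]
tcp_rot: [2.213, 2.228, 0.001]
force: [0.8, 0.3, 0.5]
opening: 85.3
grasp_force: 0.0
{'face': (array([277.09, 214.65]), 'bezel', np.float64(0.652), 'needle', np.float64(1.14)), 'cal': (array([277.52, 214.73]), 'bezel', np.float64(0.613), 'needle', np.float64(1.087)), 'pca_needle': (np.float64(-1.993), np.float64(1.149)), 'mark': array([281.85, 204.57]), 'tip': array([282.23, 210.79]), 'ax': (168.3594512939453, 170.3938446044922)} (array([ 539.4, -119.2,  179.5]), 'yaw_y 0.5', 'j6 1.11')
```

View pics/t6.png

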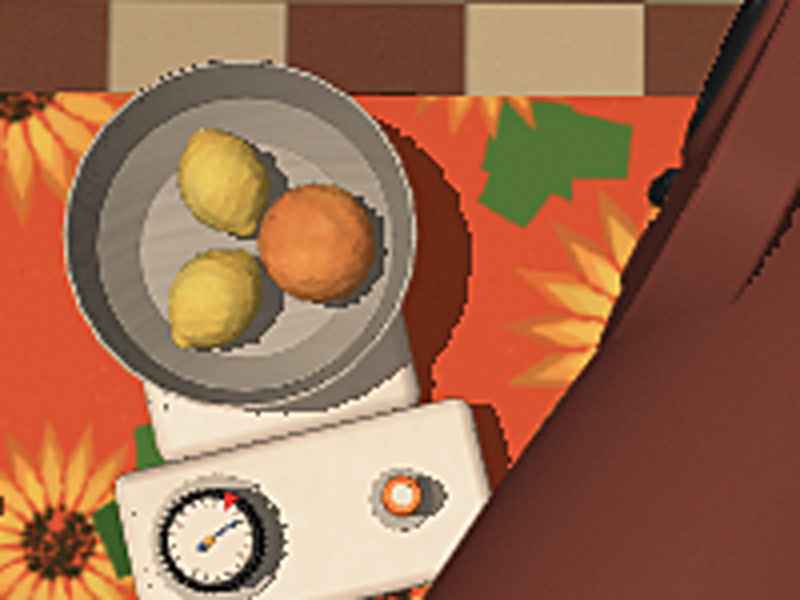

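All three fruits are in the bowl: lemons at (223,180) and (213,298), orange at (317,243). Now I push the knob in with the closed fingers.

```bash
python3 -m handwheel '{"rotation":[[0,0,0],[0,0,0],[0,0,0],[0,0,0],[0,0,0],[0,0,0],[0,0,0],[0,0,0],[0,0,0]],"offset":[[-0.0193,0.0333,0],[-0.0193,0.0333,0],[-0.0193,0.0333,0],[-0.0193,0.0333,0],[0,0,-0.03],[0,0,-0.02],[0,0,0],[0,0,0],[0,0,0]],"gripper":[-1,-1,-1,-1,-1,-1,-1,-1,-1]}' 40
```

```text
time: 28.95
tcp_pos: [462.2, 13.0, 130.5]
tcp_rot: [2.212, 2.229, 0.001]
force: [0.0, 0.4, 1.1]
opening: 0.0
grasp_force: 0.0
```

```bash
python3 -m handwheel '{"rotation":[[0,0,0],[0,0,0],[0,0,0],[0,0,0],[0,0,0],[0,0,0]],"offset":[[0,0,-0.012],[0,0,-0.01],[0,0,-0.007],[0,0,-0.003],[0,0,0],[0,0,0]],"gripper":[-1,-1,-1,-1,-1,-1]}' 40
```

```text
time: 29.45
tcp_pos: [462.4, 12.7, 100.7]
tcp_rot: [2.211, 2.228, 0.001]
force: [-12.9, 2.0, 34.3]
opening: -0.5
grasp_force: 17.4
```

```bash
python3 -m handwheel '{"rotation":[[0,0,0],[0,0,0],[0,0,0],[0,0,0],[0,0,0],[0,0,0],[0,0,0],[0,0,0],[0,0,0]],"offset":[[0,0,0.02],[0,0,0.04],[0,0,0.03],[0.01,-0.039,0],[0.01,-0.039,0],[0.01,-0.039,0],[0.01,-0.039,0],[0,0,0],[0,0,0]],"gripper":[-1,-1,-1,-1,-1,-1,-1,-1,-1]}' 40
python3 - <<'E'
from h import *
print(dial2()); snap('side','s4.png',(250,120,410,240),5)
E
```

```text
time: 30.2
tcp_pos: [501.3, -144.8, 186.0]
tcp_rot: [-2.216, -2.225, 0.001]
force: [-0.1, 0.7, 0.3]
opening: 0.1
grasp_force: 0.0
{'face': (array([277.08, 214.66]), 'bezel', np.float64(0.653), 'needle', np.float64(1.141)), 'cal': (array([277.52, 214.73]), 'bezel', np.float64(0.614), 'needle', np.float64(1.088)), 'pca_needle': (np.float64(-1.992), np.float64(1.149)), 'mark': array([281.85, 204.58]), 'tip': array([282.22, 210.8 ]), 'ax': (167.88572692871094, 170.28497314453125)}
```

View pics/s4.png

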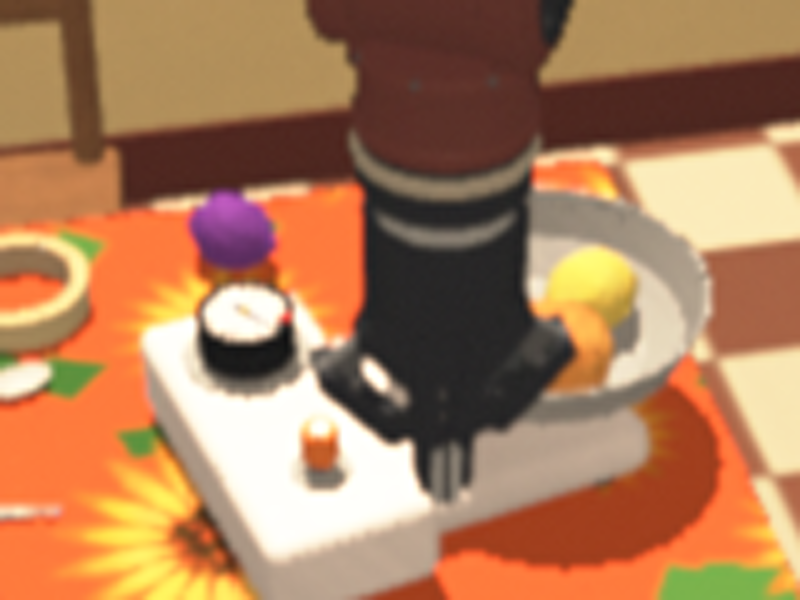

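The knob at (321,443) sits low on the deck with no stem showing, so the lamp is in. The fruit is still in the bowl.

```bash
python3 -c "
from workcell import robot;print(robot.hand_in())"
```

```text
the job is handed in; nothing more can be done
None
```

The job is handed in at about 30 s of robot time: the bezel was zeroed before and after the two lemons (within about 0.01 rad), then the orange went in, the lamp knob was pushed fully back in, and the jars and purple look-alike were not touched.

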